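Flip the saw guide's stop down and feed the bar home against it

TASK

Set the tan plastic bar up for sawing in the aluminium cutting guide: flip the red stop flag fully down over the bed, then lay the bar flat on the bed along the fence and push it endways past the white sprung shoe until its end is pressed firmly against the steel screw head on the flag. Bear on the stop with 7 to 8 N for a moment, over and above the drag of the shoe, so that the bar is surely home but the stop's carriage does not shift on its rail. Leave the bar lying there square along the fence and still touching the screw, let go, and do not disturb the hex driver, beaker, steel die or vial round the guide.

Things in the scene. Friction and masses are not known exactly. Their poses are not given: they have to be found in the camera images.
- bar: Tan square plastic bar, 24 x 24 x 130 mm, about 0.1 kg, lying loose on the bench at the start (roughly parallel to the guide, to the right of it); both ends are alike. Origin at the centre of its underside, y along its length. See bar_center.
- bar_center (a point): Centre of the bar, half-way up (12 mm over its underside); y runs along its length, z up.
- guide: Aluminium cutting guide fixed to the bench, bed 120 (x) x 340 (y) mm. Origin under its centre at bench height; +y is the feed direction, from the open infeed end (y = -170) to the stop; +x points to the fence. Bed top z = 15. Steel fence along y: face at x = +14, 12 mm thick, 8 mm high over the bed, flared at its infeed end. A bar on the fence has its centre at x = +2, z = 27. Saw slot at y = +40.
- infeed (a point): Point on the bed's top under the axis of a bar that lies on the fence (guide x = +2), at guide y = -100: the open infeed, clear from y = -170 to -43, where the bar can be laid down. Axes as the guide's.
- shoe_mouth (a point): Point on the bed (guide x = +2, y = -43) at the mouth of the white sprung shoe, which stands opposite the fence, 8 mm high. Its slanted lead-in starts here, 29 mm from the fence; its flat face (guide y = -21 to +9) rests 20 mm from the fence and yields towards -x. It presses the 24 mm bar on the fence with about 4 N: pushing the bar past it takes 3 to 9 N. Axes as the guide's.
- stop_carriage: Aluminium carriage of the flip stop, on a dark rail behind the fence, set differently each time (guide y = +80 to +120). Origin on the rail's top at guide x = +43, z = 31; axes as the guide's. Two cheeks for the flag's hinge, 26 mm over all in y, tops at guide z = 55. Held only by a thumb screw: pushed along the rail with over about 9.5 N it slips.
- stop_pivot (a point): Hinge of the red flag: 18 mm over stop_carriage's origin (guide x = +43, z = 49); hinge axis along y. The flag's arm is 52 mm long, 10 mm thick in y, 10 mm deep. Down, it is level towards -x, its top at guide z = 55; up, it stands about upright, its tip near z = 100. Room to get behind it with fingertips.
- flag_tongue (a point): Centre of the tongue's face on the flag; moves with the flag. With the flag down it looks to -y at guide x = +2, z = 27, 5 mm before stop_carriage's origin; the tongue is 22 mm wide, to 4 mm over the bed. A steel adjusting screw goes through it; the screw's head (11 mm across) stands proud of this face by 3 to 21 mm, set differently each time and not measured. The bar's end meets that head.
- flag (a joint): Angle of the red flag in rad: 0 is fully down on its rest, about 1.6 to 1.9 is up (upright or leaning up to 20 degrees back, away from the bed; the end of its travel is 1.95). A stiff hinge: it stays where it is left, and moving it takes about 1 N at the arm's end.
- hex_driver: Small hex driver with orange handle, 14 x 108 x 14 mm, lying in front of the guide; leave it alone.
- beaker: Small glass beaker, 45 mm across, 58 mm high, behind to the right; leave it alone.
- die_body: Steel pellet die, 38 mm across, 36 mm high, to the right; leave it alone.
- vial_red: Vial with dark red cap, 22 mm across, 46 mm high, standing in front of the guide; leave it alone.
Mind the look-alikes: they are no part of the job. What is shaped like the bar but blue is not meant.

How it is judged:
By the outcome, as a careful person would: the job done as asked, in the order asked, and still so for the second after the job is handed in, with the robot touching nothing.
It also fails if it takes over 72 s, if anything falls off the work surface, if the arm or the gripper's body presses on something with over 40 N, if the wrist force passes 120 N, or if a joint passes its speed limit or range.

ROBOT

A 7-joint arm with a two-finger parallel gripper is mounted at the origin on a cart in front of the work surface, level with it; the furniture and walls round the work are solid. World frame = base frame: x ahead of the robot, y to its left, z up, the work surface at z = 0. Lengths are in m, angles in rad, forces in N, time in s.
With the tool pointing down it reaches from about 0.425 to 0.925 m from the base axis. Payload 6.8 kg.
Tool frame: the origin (TCP) lies on the mounting face of the last link; the fingertips stand 173 mm ahead of it and the grasp point (between the pads) lies 155 mm ahead of it; z points along the fingers, y is the line along which they close (so a half turn about z gives the same grasp; the last joint's range is limited). The gripper opens to 85 mm and grips with 20 to 120 N. Pads are 22 mm wide; open, the fingers measure 114 mm over their backs; the gripper's body (76 mm by 85 mm) begins 54 mm behind the grasp point. The pads swing forward as they close: fully open they stand 13 mm farther back than shut.
Start: joints at [1.206, 0.477, 0.022, 1.555, -0.011, 1.109, -0.083], TCP at [0.171, -0.653, 0.405] pointing down, gripper open.
Joint ranges: [-2.96, 2.96], [-0.34, 2.1], [-1.41, 1.46], [0.24, 2.44], [-1.37, 4.51], [0.17, 1.92], [-2.96, 2.96]. Speed limits (rad/s): [2.39, 2.39, 3.14, 3.14, 3.14, 3.14, 3.14].

INTERFACE

Orientations are given as a unit quaternion [w, x, y, z].
In Python, from station import bot gives the robot as it stands. The module is installed in compiled form; this text tells all that it offers.
- The arm moves only by the shell command python3 -m pendant 'ROWS' [FORCE]. ROWS is JSON, a list of rows, each a list of 5 numbers: the finger opening in m, from 0 to 0.0854, then the shift along the tool's x, y, z in m, then the turn about the tool's z in degrees. In form: [[jaw, x, y, z, yaw], ...]. A call has 1 to 12 rows; each row shifts and turns the commanded pose from where the row before left it, along the tool's axes as they then stand; what a row does not reach is not made up. A row lasts 1/12 s, in which the tool goes at most 41.7 mm and 7.16 degrees, less where a joint would pass 70% of its speed; a pose out of reach is approached as far as the arm can. A call with a gripper value outside its range is refused whole. The fingers move at their own pace and stop on an object; FORCE is the grip in N (left out, the last holds). Time passes only in rows, so rows that do not move let the fingers close. It gives the time, the measured TCP pose, the force, the opening and the grip force at its end, in the units of the state.
- bot.get_obs(): the state, without advancing time (a new reading comes with each control period).
- bot.read_camera(name): name is "scene" or "top" or "wrist"; returns (picture, depth): 400x640x3 uint8, blue, green, red; 400x640 float32, m along the optical axis (not along the pixel's ray), 0 where there is no reading.
- bot.camera_model(name): a dict with "intrinsics" (3x3 intrinsics, pixels), "R" (3x3) and "t" (3): a world point X has camera coordinates R X + t. Camera axes: x right, y down, z forward; pixel columns grow to the right and rows downward; lengths in m; the calibration is good to about 2 mm. A picture is of the moment at which its call begins: read the wrist's pose just before it. camera_model takes no time and is no camera call; for the wrist camera it gives the pose at the moment of the call.
- bot.hand_in(): hands the job in; it is judged then, once.
Trained networks look in the newest picture that a camera, given by its name, has taken for a name from the list of things; names that differ only in an ending like _2 or _b are one class to them, and where a whole thing is asked for, a point or a joint stands for the part that bears it (a point fixed in the world has none). Each returns a list of dicts, best first, with "score" (0 to 1); they miss things now and then, are a little off and sometimes report something else, mostly with a low value. They report only what shows in the picture. A call takes as long as a camera call. They do not tell look-alikes from the thing itself.
- bot.boxes_of(name, camera): "at" ([column, row] in pixels, amid what is visible of it).
- bot.trace(name, camera): "mask" (400x640 bool, what is visible of it) and "at" ([column, row] in pixels, amid what is visible of it).
- bot.pinpoint(name, camera): "at" ([column, row] in pixels: a listed point, or the origin of a listed thing).
The state is a dict: "t": time; "q": joint angles; "joint_vel": joint speeds; "joint_torque": joint torques, N m; "eef_pos": TCP position; "tool_rot": TCP orientation; "contact_force": force on the tool from outside, world axes, zero at the start; "torque": the same for the moment, N m; "gripper_width": opening from 0.0 (shut) to 1.0 (fully open); "grasp_force": force on a finger pad.
Only numpy, scipy, OpenCV 4.12 (cv2) and the standard library are available. Lean on these libraries where they do the work, as an engineer would, in place of code of your own. Each camera call takes 0.05 s, during which the arm holds its last target. There are 200 camera calls.

## Working session

There is one attempt and no reset: what is moved stays moved. The work goes in short steps, Python scripts to look and compute and a shell command to move; the robot and the scene stay as the last step left them, time stands still between calls to the robot, and variables do not carry over. Pictures are saved under pics/ and viewed, at most 13 in all, crops included, and the job is handed in when it is done.

```bash
mkdir -p pics; cat > h.py <<'E'
import numpy as np, cv2
from station import bot
def px2w(cam,uv,depth=None,z=None,m=None):
    m=m or bot.camera_model(cam); K=np.array(m["intrinsics"]);R=np.array(m["R"]);t=np.array(m["t"])
    r=np.linalg.inv(K)@np.array([uv[0],uv[1],1.]); c=-R.T@t; d=R.T@r
    return c+d*(depth if z is None else (z-c[2])/d[2])
def w2px(cam,X):
    m=bot.camera_model(cam); p=np.array(m["intrinsics"])@(np.array(m["R"])@np.array(X)+m["t"]); return p[:2]/p[2]
E
python3 - <<'E'
from h import *
o=bot.get_obs(); print({k:np.round(v,3) for k,v in o.items()})
for c in ["top","scene"]:
    p,d=bot.read_camera(c); cv2.imwrite(f"pics/{c}0.png",p); np.save(f"{c}_d.npy",d)
    m=bot.camera_model(c); print(c,np.round(-np.array(m["R"]).T@m["t"],3))
    for n in ["bar_center","infeed","shoe_mouth","stop_carriage","stop_pivot","flag_tongue","guide","hex_driver","beaker","die_body","vial_red"]:
        for r in bot.pinpoint(n,c)[:3]:
            u=np.array(r["at"]); i=np.clip(u.round().astype(int),0,[639,399]); 
            print(n,round(r["score"],2),u.round(1),px2w(c,u,d[i[1],i[0]]).round(3))
E
```

```text
{'t': np.float64(0.0), 'q': array([ 1.206,  0.478,  0.022,  1.556, -0.012,  1.109, -0.083]), 'joint_vel': array([-0.002,  0.001, -0.   ,  0.003, -0.002,  0.001,  0.   ]), 'joint_torque': array([-1.0000e-03, -5.9645e+01,  1.6080e+00, -2.8120e+01,  1.2000e-02,
        9.0000e-03,  0.0000e+00]), 'eef_pos': array([ 0.171, -0.653,  0.404]), 'tool_rot': array([-0.001,  0.992,  0.128, -0.   ]), 'contact_force': array([-0.52 , -0.863,  0.25 ]), 'torque': array([-0.037, -0.003,  0.006]), 'grasp_force': np.float64(0.0), 'gripper_width': np.float64(1.0)}
top [ 0.356 -0.102  1.269]
bar_center 0.96 [423.7 253.7] [ 0.386 -0.432  0.026]
bar_center 0.6 [370.6 228.3] [ 0.468 -0.276  0.023]
infeed 0.85 [283.  205.9] [ 0.546 -0.008  0.014]
shoe_mouth 0.57 [268.3 202.5] [0.556 0.037 0.023]
stop_carriage 0.47 [213.4 191.8] [0.587 0.196 0.066]
stop_pivot 0.69 [373.1 228.6] [ 0.466 -0.283  0.026]
stop_pivot 0.42 [211.5 188.1] [0.593 0.196 0.09 ]
flag_tongue 0.44 [212.5 194. ] [0.574 0.191 0.098]
flag_tongue 0.2 [268.2 203. ] [0.555 0.037 0.02 ]
guide 0.26 [282.8 206.2] [ 0.545 -0.007  0.014]
hex_driver 0.4
[... 280 characters left out ...]
67  0.046]
scene [-0.017  0.429  0.98 ]
bar_center 0.68 [437.9 187.4] [ 0.386 -0.439  0.023]
bar_center 0.65 [376.4 205. ] [ 0.456 -0.266  0.022]
bar_center 0.38 [376.2 203.4] [ 0.461 -0.271  0.021]
infeed 0.58 [283.9 240.7] [ 0.535 -0.013  0.014]
shoe_mouth 0.85 [265.6 249.2] [0.545 0.038 0.014]
stop_carriage 0.57 [198.6 274. ] [0.578 0.206 0.04 ]
stop_pivot 0.75 [197.3 266.4] [0.584 0.202 0.061]
flag_tongue 0.68 [197.9 259.2] [0.571 0.201 0.104]
guide 0.96 [253.5 264.5] [0.526 0.09  0.021]
hex_driver 0.57 [273.  326.9] [ 0.381  0.151 -0.002]
beaker 0.82 [296.9 181.4] [ 0.666 -0.172  0.012]
die_body 0.73 [333.7 180.6] [ 0.595 -0.245  0.021]
vial_red 0.31 [297.7 177.2] [ 0.665 -0.174  0.029]
```

```bash
python3 - <<'E'
import cv2
p=cv2.imread("pics/top0.png")[140:290,150:460]; cv2.imwrite("pics/top0c.png",cv2.resize(p,None,fx=2.58,fy=2.58,interpolation=2))
E
```

```text
(no output)
```

View pics/top0c.png

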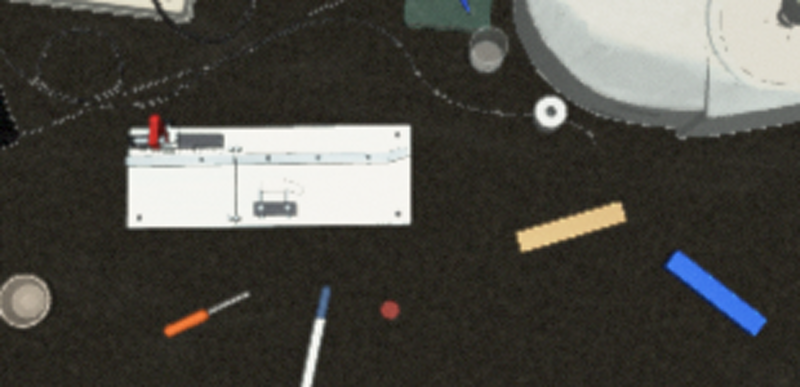

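View pics/scene0.png

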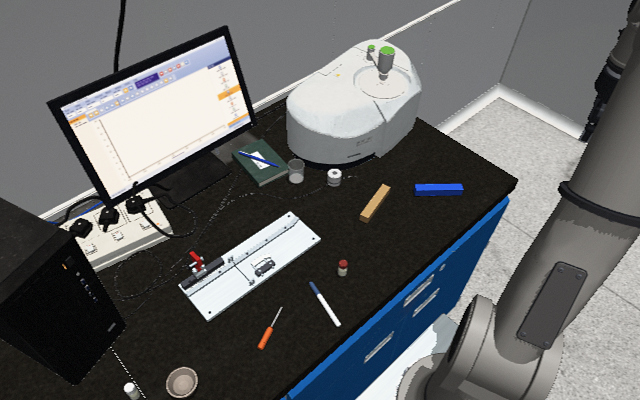

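The tan bar is at top px (371,228). The only thing that could be mistaken for it is the blue bar at (424,254). The guide runs along world +y with its fence on the far side, and the red flag stands up at about (210,192).

```bash
cat >> h.py <<'E'
def rect(mask,cam,z):
    c=[a for a in cv2.findContours(mask.astype(np.uint8),0,1)[0]]; c=max(c,key=cv2.contourArea)[:,0,:]
    P=np.array([px2w(cam,u,z=z)[:2] for u in c.astype(float)])
    (cx,cy),(w,h),a=cv2.minAreaRect((P*1000).astype(np.float32))
    if w>h: w,h,a=h,w,a-90   # a: angle of the short axis from world x; long axis = +y turned by a
    a=(a+90)%180-90
    return np.round([cx,cy,w,h,a],1)
E
python3 - <<'E'
from h import *
for c in ["top","scene"]:
    p,d=bot.read_camera(c)
    for n,z in [("guide",.015),("bar",.024)]:
        for r in bot.trace(n,c)[:2]: print(c,n,round(r["score"],2),np.round(r["at"]),rect(r["mask"],c,z))
    hsv=cv2.cvtColor(p,cv2.COLOR_BGR2HSV); m=cv2.inRange(hsv,(10,60,90),(28,255,255))
    n,l,s,ce=cv2.connectedComponentsWithStats(m)
    for i in range(1,n):
        if s[i,4]>60: print(c,"tan",ce[i].round(),s[i,4],rect(l==i,c,.024))
E
```

```text
top guide 0.77 [255. 206.] [545.6  84.2 132.1 339.9  -1.5]
top guide 0.64 [211. 193.] [598.  218.4  40.2  59.8 -13. ]
top bar 0.86 [372. 230.] [ 469.4 -274.8   28.   130.5   15.9]
top bar 0.72 [426. 253.] [ 387.3 -441.4   27.1  127.5  -41.9]
top tan [322.  69.] 146 [ 990.8 -143.    18.3   85.6    1.4]
top tan [371. 227.] 392 [ 470.1 -277.    28.   133.4   15.4]
top tan [ 40. 238.] 353 [467.3 734.4  70.2  71.3 -85.6]
top tan [222. 265.] 88 [369.1 179.6  15.   52.   25.1]
scene guide 0.86 [244. 264.] [568.   85.  183.6 339.9  -1.2]
scene guide 0.53 [263. 337.] [367.1 185.5  12.7  53.1  25.1]
scene bar 0.94 [375. 202.] [ 464.  -267.2   32.5  145.5   14.7]
scene bar 0.71 [338. 267.] [377.  -58.7  23.7  50.6  45.3]
scene tan [229.  92.] 160 [ 1.1065e+03 -2.6640e+02  3.2800e+01  1.0050e+02  6.0000e-01]
scene tan [238. 119.] 66 [ 979.  -206.8   11.7   84.1    1.3]
scene tan [ 77. 119.] 77 [1.3017e+03 1.6380e+02 2.0100e+01 5.3300e+01 9.0000e-01]
scene tan [375. 201.] 356 [ 468.4 -276.    25.4  130.    14.9]
```

```bash
python3 -m pendant '[[0.0,0,0,0,-6.75],[0,0,0,0,-6.75],[0,0,0,0,-6.75],[0,0,0,0,-6.75],[0,0,0,0,-6.75],[0,0,0,0,-6.75],[0,0,0,0,-6.75],[0,0,0,0,-6.75],[0,0,0,0,-6.75],[0,0,0,0,-6.75],[0,0,0,0,-6.5]]' 20
python3 -m pendant '[[0,0.033,0.025,0,0],[0,0.033,0.025,0,0],[0,0.033,0.025,0,0],[0,0.033,0.025,0,0],[0,0.033,0.025,0,0],[0,0.033,0.025,0,0],[0,0.033,0.025,0,0],[0,0.033,0.025,0,0],[0,0.033,0.025,0,0],[0,0.033,0.025,0,0],[0,0.033,0.025,0,0],[0,0.033,0.025,0,0]]'
python3 -m pendant '[[0,0.038,0.007,0,0],[0,0.038,0.007,0,0],[0,0.038,0.007,0,0],[0,0.038,0.007,0,0],[0,0.038,0.007,0,0],[0,0.038,0.007,0,0],[0,0.038,0.007,0,0],[0,0.038,0.007,0,0],[0,0.038,0.007,0,0],[0,0.038,0.007,0,0]]'
cat >> h.py <<'E'
def st():
    from scipy.spatial.transform import Rotation as Ro
    o=bot.get_obs(); q=o["tool_rot"]; R=Ro.from_quat([*q[1:],q[0]]).as_matrix()
    return o,R
E
python3 - <<'E'
from h import *
o,R=st(); print(o["t"],o["eef_pos"].round(4),R.round(3),o["q"].round(2),o["contact_force"])
p,d=bot.read_camera("wrist"); cv2.imwrite("pics/w1.png",p); np.save("w1_d.npy",d)
m=bot.camera_model("wrist"); print(np.round(-np.array(m["R"]).T@m["t"],3))
for n in ["infeed","shoe_mouth","stop_carriage","stop_pivot","flag_tongue","guide"]:
    for r in bot.pinpoint(n,"wrist")[:2]:
        u=np.array(r["at"]); i=np.clip(u.round().astype(int),0,[639,399]); 
        print(n,round(r["score"],2),u.round(1),px2w("wrist",u,d[i[1],i[0]]).round(4))
E
```

```text
t: 2.42
eef_pos: [0.1713, -0.6529, 0.4047]
tool_rot: [0.0, 0.713, 0.701, -0.0]
contact_force: [-0.2, 0.3, -0.1]
gripper_width: -0.001
grasp_force: 0.0
t: 3.42
eef_pos: [0.4811, -0.2621, 0.405]
tool_rot: [0.0, 0.715, 0.699, -0.0]
contact_force: [0.6, -1.4, -0.6]
gripper_width: 0.0
grasp_force: 0.0
t: 4.25
eef_pos: [0.5589, 0.1163, 0.4049]
tool_rot: [0.0, 0.715, 0.699, 0.0]
contact_force: [1.1, 0.3, 0.2]
gripper_width: -0.0
grasp_force: 0.0
4.25 [0.5589 0.1163 0.4049] [[ 0.023  1.     0.001]
 [ 1.    -0.023 -0.   ]
 [-0.     0.001 -1.   ]] [ 0.18  0.37 -0.63  1.78  0.25  1.07 -0.56] [1.06171285 0.30349463 0.23605355]
[0.56  0.202 0.376]
shoe_mouth 0.77 [304.  228.7] [0.5595 0.1955 0.3748]
stop_carriage 0.77 [339.9  92. ] [0.5795 0.2022 0.105 ]
stop_pivot 0.81 [339.7  94.7] [0.5797 0.198  0.1039]
flag_tongue 0.7 [333.5 101. ] [0.5751 0.1921 0.0949]
guide 0.73 [304.3 192.8] [0.5426 0.0859 0.0148]
guide 0.26 [340.4  96.4] [0.5806 0.1952 0.1037]
```

View pics/w1.png

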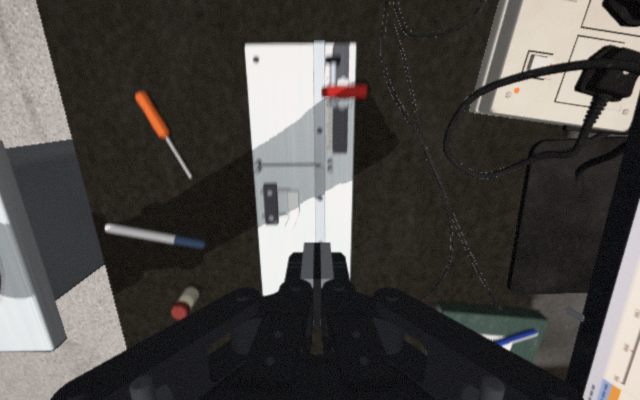

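The wrist image shows the guide from above: fence at column ~320, upright red flag at (345,91), shoe at (272,203). I'll fit the guide and the flag from this depth map.

```bash
python3 - <<'E'
from h import *
p=cv2.imread("pics/w1.png");d=np.load("w1_d.npy");m=bot.camera_model("wrist")
K=np.array(m["intrinsics"]);R=np.array(m["R"]);t=np.array(m["t"])
v,u=np.mgrid[:400,:640]; P=(np.stack([(u-K[0,2])/K[0,0]*d,(v-K[1,2])/K[1,1]*d,d],-1)-t)@R
b=(abs(P[...,2]-.015)<.004)&(P[...,0]>.45)&(P[...,0]<.64)&(d>0)
# edges: near edge x(y), end edge
for y in [.02,.06,.12,.16,.2,.24]:
    s=b&(abs(P[...,1]-y)<.003); print(y,P[s][:,0].min().round(4),P[s][:,0].max().round(4))
s=b&(abs(P[...,0]-.51)<.01); print("end y",P[s][:,1].max())
hsv=cv2.cvtColor(p,cv2.COLOR_BGR2HSV); r=((hsv[...,0]<8)|(hsv[...,0]>172))&(hsv[...,1]>130)&(hsv[...,2]>60)&(P[...,1]>.1)
Q=P[r]; print("red",len(Q),Q.min(0),Q.max(0))
for z in np.arange(.03,.12,.01):
    s=Q[abs(Q[:,2]-z)<.005]
    if len(s): print(z.round(3),len(s),s[:,:2].min(0).round(4),s[:,:2].max(0).round(4))
f=(abs(P[...,2]-.023)<.003)&(P[...,0]>.54)&(P[...,0]<.6)
for y in [.0,.04,.08,.12,.16,.2,.24]:
    s=f&(abs(P[...,1]-y)<.003)
    if s.any(): print("fence",y,P[s][:,0].min().round(4),P[s][:,0].max().round(4))
c=(P[...,2]>.045)&(P[...,2]<.1)&~r&(P[...,1]>.15)&(P[...,0]>.55)&(P[...,0]<.63)
print("cheek",P[c].min(0),P[c].max(0),np.median(P[c],0))
E
```

```text
0.02 0.4796 0.5994
0.06 0.4804 0.6003
0.12 0.4822 0.601
0.16 0.4818 0.6019
0.2 0.4835 0.5556
0.24 0.4841 0.6034
end y 0.25051786811830445
red 472 [ 0.35344487  0.12588635 -0.00255489] [0.61937116 0.21150274 0.3741147 ]
0.05 5 [0.58   0.2049] [0.5868 0.206 ]
0.06 4 [0.5828 0.2049] [0.5858 0.2049]
0.09 1 [0.5767 0.2032] [0.5767 0.2032]
0.1 334 [0.5662 0.1927] [0.6023 0.2032]
0.11 54 [0.5684 0.1956] [0.5777 0.202 ]
fence 0.04 0.5545 0.5658
fence 0.08 0.5556 0.5666
fence 0.12 0.5555 0.5743
fence 0.16 0.5566 0.5771
fence 0.2 0.5567 0.5645
fence 0.24 0.5579 0.5685
cheek [0.56446402 0.18300974 0.04875363] [0.6016089  0.22674432 0.09999454] [0.57582681 0.20666567 0.09544566]
```

```bash
python3 -m pendant '[[0,0.028,0.023,0,0],[0,0.028,0.023,0,0],[0,0.028,0.023,0,0],[0,0,0,0.025,0],[0,0,0,0.026,0],[0,0,0,0.026,0],[0,0,0,0.026,0],[0,0,0,0.026,0],[0,0,0,0.028,0],[0,0,0,0,0]]'
python3 -m pendant '[[0,0,-0.006,-0.003,0],[0,0,-0.006,-0.002,0],[0,0,-0.006,-0.002,0],[0,0,-0.005,-0.002,0],[0,0,-0.009,0,0],[0,0,-0.009,0.002,0],[0,0,-0.009,0.004,0],[0,0,-0.008,0.006,0],[0,0,-0.008,0.007,0],[0,0,0,0,0]]'
python3 - <<'E'
from h import *
for n in range(2): p,d=bot.read_camera("scene")
cv2.imwrite("pics/s2.png",cv2.resize(p[200:330,130:330],None,fx=3.5,fy=3.5,interpolation=2))
print(bot.get_obs()["eef_pos"])
E
```

```text
t: 5.43
eef_pos: [0.6281, 0.1937, 0.242]
tool_rot: [-0.001, 0.716, 0.698, -0.005]
contact_force: [-0.8, -1.2, -0.9]
gripper_width: 0.003
grasp_force: 0.0
t: 6.27
eef_pos: [0.5611, 0.1984, 0.2356]
tool_rot: [-0.001, 0.714, 0.7, -0.002]
contact_force: [-0.1, 0.7, -0.1]
gripper_width: -0.002
grasp_force: 0.0
[0.56307131 0.19843507 0.23684174]
```

View pics/s2.png

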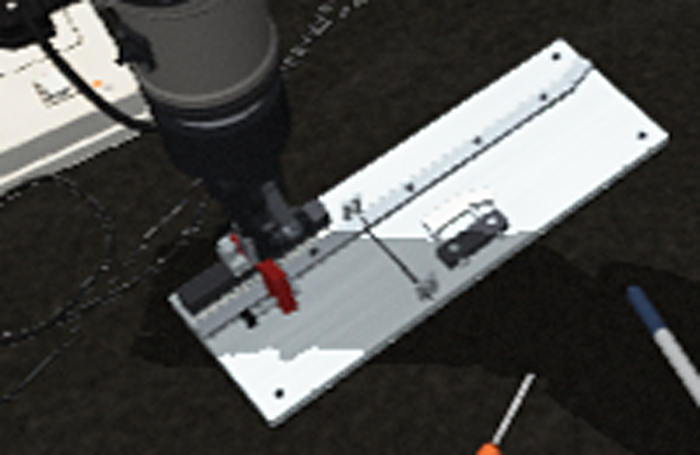

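The flag is over the bed and nearly down, with the finger on top of it. I'll press it down to its rest.

```bash
python3 -m pendant '[[0,0,-0.004,0.003,0],[0,0,-0.003,0.003,0],[0,0,0,0.002,0],[0,0,0,0,0],[0,0,0,0,0]]'
python3 -m pendant '[[0,0,0,0.001,0],[0,0,0,0,0],[0,0,0,0,0]]'
python3 -m pendant '[[0,0,0,0.001,0],[0,0,0,0,0],[0,0,0,0,0]]'
```

```text
t: 6.78
eef_pos: [0.5567, 0.1986, 0.2295]
tool_rot: [-0.0, 0.715, 0.699, -0.0]
contact_force: [-1.0, -0.0, -0.2]
gripper_width: 0.004
grasp_force: 0.0
t: 7.03
eef_pos: [0.5568, 0.1987, 0.2287]
tool_rot: [0.0, 0.715, 0.699, 0.0]
contact_force: [-0.6, 0.0, -1.2]
gripper_width: -0.005
grasp_force: 0.0
t: 7.28
eef_pos: [0.5568, 0.1987, 0.2283]
tool_rot: [0.0, 0.715, 0.699, 0.0]
contact_force: [-1.7, -1.0, 5.5]
gripper_width: -0.003
grasp_force: 2.8
```

```bash
python3 -m pendant '[[0,0,0,0.001,0],[0,0,0,0,0],[0,0,0,0,0]]'
python3 -m pendant '[[0,0,0,-0.03,0],[0,0,0,-0.04,0],[0,-0.04,-0.007,-0.04,0],[0.085,-0.04,-0.007,-0.04,0],[0.085,-0.04,-0.007,0,0],[0.085,-0.04,-0.007,0,0],[0.085,-0.04,-0.007,0,0],[0.085,0,0,0,0]]'
python3 - <<'E'
from h import *
o,R=st(); print(o["t"],o["eef_pos"].round(4),R.round(3))
p,d=bot.read_camera("wrist"); cv2.imwrite("pics/w2.png",p);m=bot.camera_model("wrist")
K=np.array(m["intrinsics"]);Rc=np.array(m["R"]);t=np.array(m["t"])
v,u=np.mgrid[:400,:640]; P=(np.stack([(u-K[0,2])/K[0,0]*d,(v-K[1,2])/K[1,1]*d,d],-1)-t)@Rc
hsv=cv2.cvtColor(p,cv2.COLOR_BGR2HSV); r=((hsv[...,0]<8)|(hsv[...,0]>172))&(hsv[...,1]>130)&(hsv[...,2]>60)&(P[...,1]>.15)&(P[...,0]>.5)
Q=P[r]; print("red",len(Q),Q.min(0),Q.max(0))
for x in np.arange(.53,.6,.01):
    s=Q[abs(Q[:,0]-x)<.003]
    if len(s): print(x.round(3),len(s),np.median(s,0).round(4),s.min(0).round(4),s.max(0).round(4))
E
```

```text
t: 7.53
eef_pos: [0.5567, 0.1989, 0.2281]
tool_rot: [0.0, 0.715, 0.699, 0.0]
contact_force: [-3.0, -1.7, 13.0]
gripper_width: -0.002
grasp_force: 6.3
t: 8.2
eef_pos: [0.5202, 0.0119, 0.3546]
tool_rot: [0.001, 0.719, 0.695, -0.003]
contact_force: [-0.6, -1.1, -0.7]
gripper_width: 0.706
grasp_force: 0.0
8.2 [0.5202 0.0119 0.3546] [[ 0.034  0.999 -0.002]
 [ 0.999 -0.034 -0.006]
 [-0.006 -0.002 -1.   ]]Traceback (most recent call last):
  File "<stdin>", line 7, in <module>
    return umr_minimum(a, axis, None, out, keepdims, initial, where)
ValueError: zero-size array to reduction operation minimum which has no identity
```

View pics/w2.png

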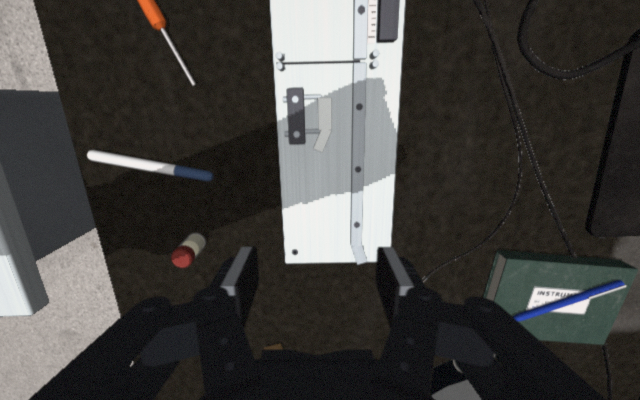

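The view is clear: guide infeed at the bottom centre, shoe at (315,115). Next is the bar.

```bash
python3 -m pendant '[[0.085,-0.04,-0.006,0,0],[0.085,-0.04,-0.006,0,0],[0.085,-0.04,-0.006,0,0],[0.085,-0.04,-0.006,0,0],[0.085,-0.04,-0.006,0,0],[0.085,-0.04,-0.006,0,0],[0.085,-0.04,-0.006,0,0],[0.085,-0.04,-0.006,0,0],[0.085,-0.02,-0.003,0,-5.5],[0.085,0,0,0,-5.5],[0.085,0,0,0,-5.5],[0.085,0,0,0,0]]'
cat > barlook.py <<'E'
from h import *
import sys
o,R=st(); print(o["t"],o["eef_pos"].round(4),"tooly ang",np.degrees(np.arctan2(R[1,1],R[0,1])).round(2))
p,d=bot.read_camera("wrist"); cv2.imwrite(sys.argv[1],p);m=bot.camera_model("wrist")
hsv=cv2.cvtColor(p,cv2.COLOR_BGR2HSV); mk=cv2.inRange(hsv,(10,60,90),(28,255,255))
n,l,s,ce=cv2.connectedComponentsWithStats(mk)
zt=float(sys.argv[2])
for i in range(1,n):
    if s[i,4]>400:
        r=rect(l==i,"wrist",zt); print("tan",ce[i].round(),s[i,4],r)
        dl=np.array([r[0]/1000,r[1]/1000])-o["eef_pos"][:2]
        print("to bar centre, tool x,y mm",(R[:2,:2].T@dl*1000).round(1))
E
python3 barlook.py pics/w3.png 0.024
```

```text
t: 9.25
eef_pos: [0.4635, -0.3174, 0.355]
tool_rot: [-0.0, 0.606, 0.796, 0.0]
contact_force: [0.7, 0.4, 0.4]
gripper_width: 0.994
grasp_force: 0.0
9.25 [ 0.4635 -0.3174  0.355 ] tooly ang 15.43
tan [334. 140.] 3406 [ 469.3 -276.    25.1  131.1   14.9]
to bar centre, tool x,y mm [38.4 16.6]
```

View pics/w3.png

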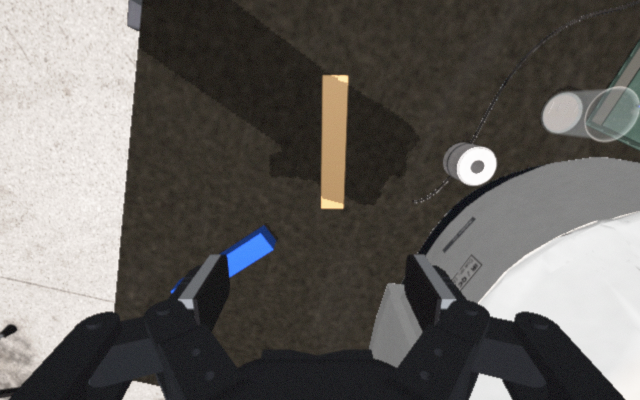

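The tan bar is at (334,140), well clear of the die (470,163) and of the blue look-alike (240,255). I'll descend and grip it.

```bash
python3 -m pendant '[[0.085,0.019,0.008,0,0],[0.085,0.0195,0.0085,0,0.5],[0.05,0,0,0.035,0],[0.05,0,0,0.035,0],[0.05,0,0,0.035,0],[0.05,0,0,0.035,0],[0.05,0,0,0.02,0],[0.05,0,0,0.012,0],[0.05,0,0,0,0],[0.05,0,0,0,0]]' 30
python3 -m pendant '[[0.02,0,0,0,0],[0.02,0,0,0,0],[0.015,0,0,0,0],[0.015,0,0,0,0],[0.015,0,0,0,0],[0.015,0,0,0,0],[0.015,0,0,0,0]]' 30
```

```text
t: 10.13
eef_pos: [0.4693, -0.2758, 0.1835]
tool_rot: [0.0, 0.611, 0.792, 0.0]
contact_force: [0.7, -0.9, 0.5]
gripper_width: 0.584
grasp_force: 0.0
t: 10.72
eef_pos: [0.4695, -0.2766, 0.1849]
tool_rot: [0.002, 0.611, 0.792, 0.0]
contact_force: [-0.3, 1.9, 6.7]
gripper_width: 0.27
grasp_force: 30.8
```

```bash
python3 -m pendant '[[0.015,0,0,-0.025,0],[0.015,0,0,-0.025,5.3],[0.015,0,0,-0.025,5.3],[0.015,0,0,-0.025,5.25],[0.015,0.031,0.0081,0,0],[0.015,0.031,0.0081,0,0],[0.015,0.031,0.0081,0,0],[0.015,0.031,0.0081,0,0],[0.015,0.031,0.0081,0,0],[0.015,0.031,0.0081,0,0],[0.015,0.031,0.0081,0,0],[0.015,0.031,0.0081,0,0]]'
python3 -m pendant '[[0.015,0,0,0,0],[0.015,0,0,0,0],[0.015,0,0,0,0]]'
cat > glook.py <<'E'
from h import *
import sys
o,R=st(); print(o["t"],o["eef_pos"].round(4),"tooly ang",np.degrees(np.arctan2(R[1,1],R[0,1])).round(2),o["contact_force"].round(1))
p,d=bot.read_camera("wrist"); cv2.imwrite(sys.argv[1],p); m=bot.camera_model("wrist")
K=np.array(m["intrinsics"]);Rc=np.array(m["R"]);t=np.array(m["t"])
v,u=np.mgrid[:400,:640]; P=(np.stack([(u-K[0,2])/K[0,0]*d,(v-K[1,2])/K[1,1]*d,d],-1)-t)@Rc
np.save("P.npy",P)
def prof(n,ok,ys):
    for y in ys:
        s=ok&(abs(P[...,1]-y)<.0025)
        if s.sum()>3: print(n,y,"x",P[s][:,0].min().round(4),P[s][:,0].max().round(4),"z",np.median(P[s][:,2]).round(4))
X=P[...,0];Z=P[...,2]
prof("bed",(abs(Z-.015)<.004)&(X>.45)&(X<.64),[-.02,.04,.1,.14])
prof("fence",(abs(Z-.023)<.0025)&(X>.545)&(X<.6),[0,.03,.06,.1,.14])
hsv=cv2.cvtColor(p,cv2.COLOR_BGR2HSV); mk=cv2.inRange(hsv,(10,60,60),(28,255,255))>0
mk&=(d>0)&(X>.5)&(X<.59)
zt=float(sys.argv[2]); Y=P[...,1]
tp=mk&(abs(Z-zt)<.004); prof("bar",tp,np.arange(-.12,.2,.02).round(2))
if tp.any(): print("bar front y",np.percentile(Y[tp],99.7).round(4),"rear",np.percentile(Y[tp],.3).round(4),"z",np.median(Z[tp]).round(4))
E
python3 glook.py pics/w4.png 0.114
```

```text
t: 11.72
eef_pos: [0.5384, -0.0283, 0.2839]
tool_rot: [0.0, 0.714, 0.7, 0.0]
contact_force: [0.4, 0.0, -1.5]
gripper_width: 0.271
grasp_force: 29.9
t: 11.97
eef_pos: [0.5381, -0.0301, 0.2834]
tool_rot: [0.0, 0.714, 0.7, -0.0]
contact_force: [-0.7, -0.5, -1.4]
gripper_width: 0.27
grasp_force: 29.9
11.9667 [ 0.5381 -0.0301  0.2834] tooly ang -1.15 [-0.7 -0.5 -1.4]
bed -0.02 x 0.4802 0.5994 z 0.0153
bed 0.04 x 0.481 0.6005 z 0.0152
bed 0.1 x 0.4817 0.6016 z 0.0153
fence 0 x 0.5592 0.5655 z 0.0232
fence 0.03 x 0.5547 0.5658 z 0.0233
fence 0.06 x 0.5549 0.567 z 0.0231
fence 0.1 x 0.5554 0.5675 z 0.0233
bar front y 0.0351 rear -0.0197 z 0.1135
```

View pics/w4.png

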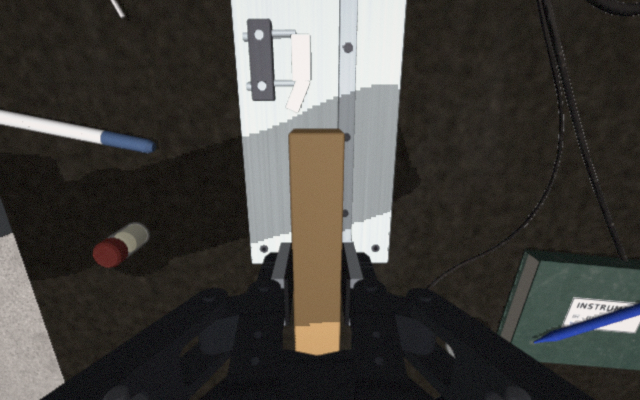

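The bar is held over the infeed with its front at (317,132). The shoe mouth is at (295,105) and the fence at column 345. Now I'll check the bar's yaw.

```bash
python3 - <<'E'
import numpy as np
P=np.load("P.npy");X,Y,Z=P[...,0],P[...,1],P[...,2]
t=(abs(Z-.1135)<.004)
for r in [140,160,180,200,220,240]:
    c=np.where(t[r]&(np.arange(640)>260)&(np.arange(640)<370))[0]
    if len(c): print(r,c.min(),c.max(),P[r,c.min()].round(4),P[r,c.max()].round(4))
E
python3 - <<'E'
import numpy as np,cv2
from h import *
P=np.load("P.npy")
for r in [140,180,220]: print(P[r,[300,318,335]].round(4).tolist())
p=cv2.imread("pics/w4.png"); hsv=cv2.cvtColor(p,cv2.COLOR_BGR2HSV); mk=cv2.inRange(hsv,(8,70,40),(30,255,255))>0
for r in [140,160,180,200,220,240]:
    c=np.where(mk[r,270:370])[0]+270; a,b=[px2w("wrist",(q,r),z=.114) for q in (c.min(),c.max()+1)]
    print(r,c.min(),c.max(),a.round(4),b.round(4))
E
```

```text
[[0.532, 0.0317, 0.1234], [0.5396, 0.0315, 0.1232], [0.5468, 0.0313, 0.123]]
[[0.5314, 0.0144, 0.1234], [0.5392, 0.0142, 0.1233], [0.5467, 0.0138, 0.1223]]
[[0.5306, -0.0047, 0.1223], [0.5388, -0.0054, 0.1212], [0.5466, -0.005, 0.1225]]
140 289 344 [0.5265 0.0307 0.114 ] [0.5518 0.0302 0.114 ]
160 290 343 [0.5265 0.0216 0.114 ] [0.5514 0.0211 0.114 ]
180 290 342 [0.5261 0.0122 0.114 ] [0.5509 0.0117 0.114 ]
200 291 342 [0.5261 0.0024 0.114 ] [0.551  0.0018 0.114 ]
220 292 341 [ 0.5261 -0.0079  0.114 ] [ 0.5505 -0.0084  0.114 ]
240 292 341 [ 0.5256 -0.0186  0.114 ] [ 0.5506 -0.0191  0.114 ]
```

```bash
python3 -m pendant '[[0.015,0,0.0015,0.025,0],[0.015,0,0,0.025,0],[0.015,0,0,0.02,0],[0.015,0,0,0.01,0],[0.015,0,0,0,0],[0.015,0,0,0,0]]'
python3 -m pendant '[[0.015,0,0,0.002,0],[0.015,0,0,0.001,0],[0.015,0,0,0,0],[0.015,0,0,0,0]]'
python3 -m pendant '[[0.015,0,0,0.001,0],[0.015,0,0,0,0],[0.015,0,0,0,0]]'
```

```text
t: 12.52
eef_pos: [0.5399, -0.0305, 0.2034]
tool_rot: [-0.0, 0.715, 0.7, -0.0]
contact_force: [0.0, -0.4, -1.1]
gripper_width: 0.272
grasp_force: 30.1
t: 12.85
eef_pos: [0.54, -0.0298, 0.2008]
tool_rot: [0.0, 0.714, 0.7, 0.0]
contact_force: [-0.3, 0.2, -2.2]
gripper_width: 0.275
grasp_force: 30.1
t: 13.1
eef_pos: [0.5401, -0.0297, 0.1999]
tool_rot: [0.0, 0.714, 0.7, 0.0]
contact_force: [-1.6, -0.1, 5.8]
gripper_width: 0.27
grasp_force: 30.9
```

```bash
python3 -m pendant '[[0.05,0,0,0,0],[0.05,0,0,0,0],[0.05,0,0,0,0],[0.06,0,0,-0.02,0],[0.06,0,0,-0.03,0],[0.06,-0.03,0,-0.03,0],[0,-0.03,0,0,0],[0,-0.031,0,0,0],[0,0,0,0,0],[0,0,0,0,0],[0,0,0,0,0]]' 
python3 - <<'E'
from h import *
o,R=st(); print(o["t"],o["eef_pos"].round(4),o["gripper_width"])
p,d=bot.read_camera("wrist"); cv2.imwrite("pics/w5.png",p)
mk=cv2.inRange(cv2.cvtColor(p,cv2.COLOR_BGR2HSV),(8,70,40),(30,255,255))>0
v,u=np.where(mk); print(v.min(),v.max())
for r in range(v.min()+5,v.max(),15):
    c=np.where(mk[r,250:390])[0]+250
    if len(c)>5:
        a,b=[px2w("wrist",(q,r),z=.039) for q in (c.min(),c.max()+1)]
        print(r,c.min(),c.max(),a[:2].round(4),b[:2].round(4))
E
```

```text
t: 14.02
eef_pos: [0.5379, -0.1197, 0.2784]
tool_rot: [-0.0, 0.714, 0.7, 0.0]
contact_force: [0.4, 0.7, -0.4]
gripper_width: 0.008
grasp_force: 0.0
14.0167 [ 0.5379 -0.1197  0.2784] 0.007589110215875976
0 379
5 299 337 [0.5296 0.0152] [0.553  0.0147]
20 299 336 [0.5293 0.0072] [0.5524 0.0068]
35 299 336 [ 0.529  -0.0009] [ 0.5524 -0.0014]
50 299 336 [ 0.5287 -0.0093] [ 0.5524 -0.0098]
65 300 336 [ 0.529  -0.0179] [ 0.5524 -0.0184]
80 300 335 [ 0.5287 -0.0268] [ 0.5518 -0.0272]
95 300 335 [ 0.5284 -0.0359] [ 0.5518 -0.0363]
110 300 335 [ 0.5281 -0.0452] [ 0.5518 -0.0457]
125 301 335 [ 0.5284 -0.0549] [ 0.5518 -0.0553]
140 301 334 [ 0.5281 -0.0648] [ 0.5511 -0.0652]
155 301 334 [ 0.5277 -0.075 ] [ 0.5511 -0.0754]
170 300 335 [ 0.5266 -0.0854] [ 0.5518 -0.0859]
230 264 389 [ 0.4983 -0.1303] [ 0.5919 -0.1321]
245 250 355 [ 0.4868 -0.1423] [ 0.5669 -0.1438]
260 250 388 [ 0.4858 -0.1549] [ 0.5925 -0.157 ]
275 253 389 [ 0.487 -0.168] [ 0.5939 -0.1701]
```

View pics/w5.png

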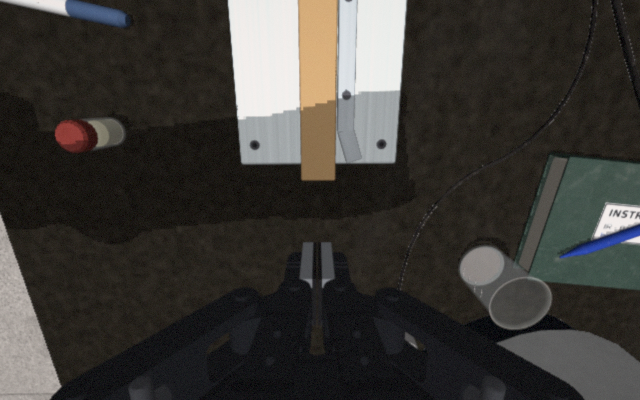

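```bash
python3 -m pendant '[[0,0,0.0015,0.03,0],[0,0,0,0.03,0],[0,0,0,0.0185,0],[0,0,0,0,0],[0,0,0,0,0],[0,0.005,0,0,0],[0,0.005,0,0,0],[0,0.005,0,0,0],[0,0.005,0,0,0],[0,0.005,0,0,0],[0,0.005,0,0,0],[0,0,0,0,0]]'
python3 -m pendant '[[0,0.005,0,0,0],[0,0.005,0,0,0],[0,0.005,0,0,0],[0,0.005,0,0,0],[0,0.005,0,0,0],[0,0.005,0,0,0],[0,0.005,0,0,0],[0,0.005,0,0,0],[0,0,0,0,0],[0,0,0,0,0]]'
python3 - <<'E'
from h import *
o,R=st(); print(o["t"],o["eef_pos"].round(4),o["contact_force"].round(2))
p,d=bot.read_camera("wrist"); cv2.imwrite("pics/w6.png",p)
E
```

```text
t: 15.07
eef_pos: [0.5403, -0.0889, 0.2005]
tool_rot: [0.0, 0.714, 0.701, 0.0]
contact_force: [0.1, -1.0, -0.5]
gripper_width: 0.001
grasp_force: 0.0
t: 15.9
eef_pos: [0.5412, -0.0506, 0.2003]
tool_rot: [0.0, 0.714, 0.7, 0.0]
contact_force: [1.4, -4.7, 1.7]
gripper_width: 0.003
grasp_force: 1.7
15.9 [ 0.5412 -0.0506  0.2003] [ 1.38 -4.65  1.69]
```

View pics/w6.png

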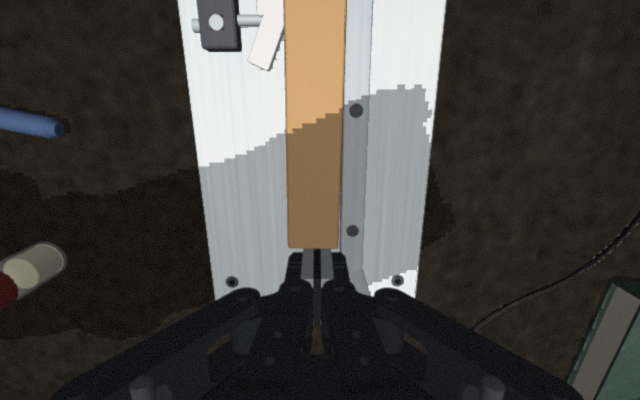

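The bar runs true along the fence and has entered the shoe. Continuing.

```bash
python3 -m pendant '[[0,0.005,0,0,0],[0,0.005,0,0,0],[0,0.005,0,0,0],[0,0.005,0,0,0],[0,0.005,0,0,0],[0,0.005,0,0,0],[0,0.005,0,0,0],[0,0.005,0,0,0],[0,0.005,0,0,0],[0,0.005,0,0,0],[0,0.005,0,0,0]]'
python3 -m pendant '[[0,0.004,0,0,0],[0,0.003,0,0,0],[0,0.002,0,0,0],[0,0.002,0,0,0],[0,0,0,0,0],[0,0,0,0,0]]'
cat >> h.py <<'E'
def favg(n=10):
    F=[]
    for _ in range(n): bot.read_camera("top"); F.append(bot.get_obs()["contact_force"])
    F=np.array(F); return F.mean(0).round(2),(F.std(0)/n**.5).round(2)
E
python3 - <<'E'
from h import *
print(favg(8))
o,R=st(); print(o["t"],o["eef_pos"].round(4))
p,d=bot.read_camera("wrist"); cv2.imwrite("pics/w7.png",cv2.resize(p[0:200,220:460],None,fx=2.9,fy=2.9,interpolation=2))
m=bot.camera_model("wrist"); np.save("w7_d.npy",d)
print([(r["score"],r["at"]) for r in bot.pinpoint("flag_tongue","wrist")], w2px("wrist",[.545,.193,.027]),w2px("wrist",[.545,.1,.039]))
E
```

```text
t: 16.87
eef_pos: [0.5427, 0.0041, 0.2004]
tool_rot: [0.001, 0.715, 0.7, 0.0]
contact_force: [3.7, -4.2, 1.4]
gripper_width: -0.003
grasp_force: 2.4
t: 17.37
eef_pos: [0.5425, 0.0157, 0.2002]
tool_rot: [0.0, 0.714, 0.7, 0.0]
contact_force: [1.9, -2.7, 0.6]
gripper_width: 0.001
grasp_force: 1.4
(array([ 2.18, -2.82,  0.98]), array([0.18, 0.11, 0.21]))
17.7667 [0.5422 0.0157 0.2001]
[] [ 315.0531156  -197.51200448] [320.05570701  84.79095149]
```

View pics/w7.png

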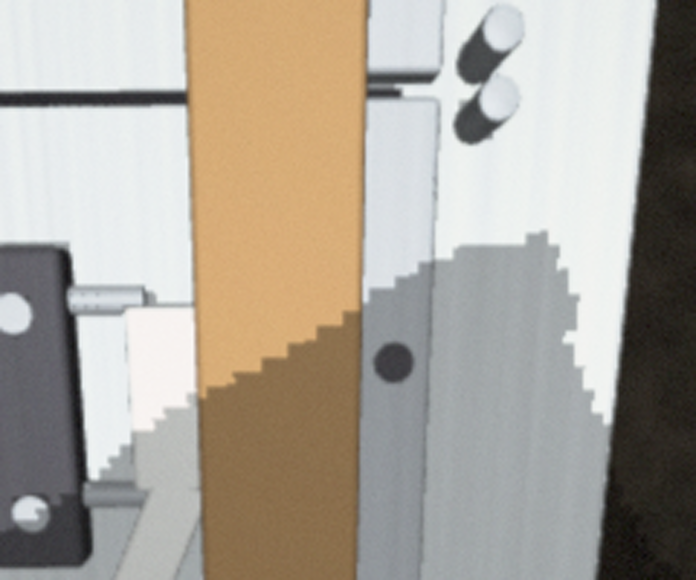

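Same view: the bar is flat on the fence and the shoe is engaged. The stop is out of view, so I'll approach slowly and watch the sliding drag.

```bash
for i in 1; do python3 -m pendant '[[0,0.001,0,0,0],[0,0.001,0,0,0],[0,0.001,0,0,0]]' | grep -E "eef|contact"; python3 -m pendant '[[0,0.001,0,0,0],[0,0.001,0,0,0]]' | grep -E "eef|contact";python3 -m pendant '[[0,0.001,0,0,0],[0,0.001,0,0,0]]' | grep -E "eef|contact";python3 -m pendant '[[0,0.001,0,0,0],[0,0.001,0,0,0]]' | grep -E "eef|contact";python3 -m pendant '[[0,0.001,0,0,0]]' | grep -E "eef|contact";python3 -m pendant '[[0,0.001,0,0,0]]' | grep -E "eef|contact"; done
python3 -c "
from h import *
print(favg(8),bot.get_obs()['eef_pos'])
print(bot.pinpoint('bar_center','top')[:2],w2px('top',[.543,.02+.082,.039]))"
```

```text
eef_pos: [0.5423, 0.0186, 0.2001]
contact_force: [1.9, -3.7, -0.3]
eef_pos: [0.5423, 0.0208, 0.2001]
contact_force: [2.8, -3.2, -0.0]
eef_pos: [0.5423, 0.0229, 0.2001]
contact_force: [1.5, -4.5, -0.4]
eef_pos: [0.5424, 0.0249, 0.2001]
contact_force: [2.3, -4.2, -0.1]
eef_pos: [0.5424, 0.0259, 0.2001]
contact_force: [2.0, -4.6, 0.7]
eef_pos: [0.5424, 0.0269, 0.2001]
contact_force: [2.2, -4.3, -0.4]
(array([ 1.94, -3.45,  0.08]), array([0.16, 0.28, 0.18])) [0.54243949 0.02705224 0.20014382]
[{'at': [423.7, 251.7], 'score': 0.78}, {'at': [248.8, 208.0], 'score': 0.52}] [246.34694578 206.58084248]
```

```bash
cat > chk.py <<'E'
import sys
from station import bot
o=bot.get_obs(); f=o["contact_force"]; print(round(o["t"],2),o["eef_pos"][:2].round(4),f.round(1)); sys.exit(f[1]<-6.3)
E
c(){ python3 chk.py || exit; }
python3 -m pendant '[[0,0.0006,0,0,0],[0,0.0006,0,0,0]]' >/dev/null; c
python3 -m pendant '[[0,0.0006,0,0,0],[0,0.0006,0,0,0]]' >/dev/null; c
python3 -m pendant '[[0,0.0006,0,0,0],[0,0.0006,0,0,0]]' >/dev/null; c
python3 -m pendant '[[0,0.0006,0,0,0],[0,0.0006,0,0,0]]' >/dev/null; c
python3 -m pendant '[[0,0.0006,0,0,0],[0,0.0006,0,0,0]]' >/dev/null; c
python3 -m pendant '[[0,0.0006,0,0,0],[0,0.0006,0,0,0]]' >/dev/null; c
python3 -m pendant '[[0,0.0006,0,0,0],[0,0.0006,0,0,0]]' >/dev/null; c
python3 -m pendant '[[0,0.0006,0,0,0],[0,0.0006,0,0,0]]' >/dev/null; c
python3 -m pendant '[[0,0.0006,0,0,0],[0,0.0006,0,0,0]]' >/dev/null; c
python3 -m pendant '[[0,0.0006,0,0,0],[0,0.0006,0,0,0]]' >/dev/null; c
python3 -m pendant '[[0,0.0006,0,0,0],[0,0.0006,0,0,0]]' >/dev/null; c
python3 -m pendant '[[0,0.0006,0,0,0],[0,0.0006,0,0,0]]' >/dev/null; c
python3 -m pendant '[[0,0.0006,0,0,0],[0,0.0006,0,0,0]]' >/dev/null; c
python3 -m pendant '[[0,0.0006,0,0,0],[0,0.0006,0,0,0]]' >/dev/null; c
python3 -m pendant '[[0,0.0006,0,0,0],[0,0.0006,0,0,0]]' >/dev/null; c
python3 -m pendant '[[0,0.0006,0,0,0],[0,0.0006,0,0,0]]' >/dev/null; c
```

```text
19.4 [0.5425 0.0277] [ 2.8 -4.3  0.2]False
```

```bash
sed -i 's/sys.exit(f\[1\]<-6.3)/sys.exit(int(f[1]<-6.3))/' chk.py
c(){ python3 chk.py || exit; }
python3 -m pendant '[[0,0.0006,0,0,0],[0,0.0006,0,0,0]]' >/dev/null; c
python3 -m pendant '[[0,0.0006,0,0,0],[0,0.0006,0,0,0]]' >/dev/null; c
python3 -m pendant '[[0,0.0006,0,0,0],[0,0.0006,0,0,0]]' >/dev/null; c
python3 -m pendant '[[0,0.0006,0,0,0],[0,0.0006,0,0,0]]' >/dev/null; c
python3 -m pendant '[[0,0.0006,0,0,0],[0,0.0006,0,0,0]]' >/dev/null; c
python3 -m pendant '[[0,0.0006,0,0,0],[0,0.0006,0,0,0]]' >/dev/null; c
python3 -m pendant '[[0,0.0006,0,0,0],[0,0.0006,0,0,0]]' >/dev/null; c
python3 -m pendant '[[0,0.0006,0,0,0],[0,0.0006,0,0,0]]' >/dev/null; c
python3 -m pendant '[[0,0.0006,0,0,0],[0,0.0006,0,0,0]]' >/dev/null; c
python3 -m pendant '[[0,0.0006,0,0,0],[0,0.0006,0,0,0]]' >/dev/null; c
python3 -m pendant '[[0,0.0006,0,0,0],[0,0.0006,0,0,0]]' >/dev/null; c
python3 -m pendant '[[0,0.0006,0,0,0],[0,0.0006,0,0,0]]' >/dev/null; c
python3 -m pendant '[[0,0.0006,0,0,0],[0,0.0006,0,0,0]]' >/dev/null; c
python3 -m pendant '[[0,0.0006,0,0,0],[0,0.0006,0,0,0]]' >/dev/null; c
python3 -m pendant '[[0,0.0006,0,0,0],[0,0.0006,0,0,0]]' >/dev/null; c
python3 -m pendant '[[0,0.0006,0,0,0],[0,0.0006,0,0,0]]' >/dev/null; c
```

```text
19.57 [0.5425 0.0289] [ 1.8 -4.7 -0.8]
19.73 [0.5425 0.0303] [ 2.3 -3.9  0.1]
19.9 [0.5426 0.0317] [ 2.2 -4.2  1. ]
20.07 [0.5426 0.0328] [ 1.7 -3.6 -0.1]
20.23 [0.5426 0.034 ] [ 1.9 -4.3 -0.3]
20.4 [0.5426 0.0352] [ 1.8 -4.8 -0.3]
20.57 [0.5426 0.0364] [ 0.9 -4.7  0.3]
20.73 [0.5427 0.0376] [ 1.4 -4.2  0.6]
20.9 [0.5427 0.0388] [ 1.8 -4.6  0.4]
21.07 [0.5427 0.04  ] [ 1.5 -5.6 -0.3]
21.23 [0.5428 0.0412] [ 1.6 -4.  -0.4]
21.4 [0.5428 0.0424] [ 1.2 -4.   0.3]
21.57 [0.5428 0.0437] [ 1.1 -3.5  0.2]
21.73 [0.5428 0.0448] [ 1.8 -4.6 -0.4]
21.9 [0.5428 0.046 ] [ 2.1 -4.1  0.5]
22.07 [0.5429 0.0472] [ 0.9 -4.6  0.4]
```

```bash
c(){ python3 chk.py || exit; }
python3 -m pendant '[[0,0.0006,0,0,0],[0,0.0004,0,0,0]]' >/dev/null; c
python3 -m pendant '[[0,0.0006,0,0,0],[0,0.0004,0,0,0]]' >/dev/null; c
python3 -m pendant '[[0,0.0006,0,0,0],[0,0.0004,0,0,0]]' >/dev/null; c
python3 -m pendant '[[0,0.0006,0,0,0],[0,0.0004,0,0,0]]' >/dev/null; c
python3 -m pendant '[[0,0.0006,0,0,0],[0,0.0004,0,0,0]]' >/dev/null; c
python3 -m pendant '[[0,0.0006,0,0,0],[0,0.0004,0,0,0]]' >/dev/null; c
python3 -m pendant '[[0,0.0006,0,0,0],[0,0.0004,0,0,0]]' >/dev/null; c
python3 -m pendant '[[0,0.0006,0,0,0],[0,0.0004,0,0,0]]' >/dev/null; c
```

```text
22.23 [0.5429 0.0483] [ 0.6 -4.3  0.1]
22.4 [0.5429 0.0493] [ 1.2 -5.1 -0.1]
22.57 [0.543  0.0497] [ 1.8 -6.9  0.9]
```

Contact. Now I'll load it in fine steps with averaged readings.

```bash
cat > f.py <<'E'
from h import *
print(favg(8),bot.get_obs()["eef_pos"].round(5),bot.get_obs()["t"])
E
python3 f.py
python3 -m pendant '[[0,0.0003,0,0,0],[0,0,0,0,0]]' >/dev/null; python3 f.py
```

```text
(array([ 1.54, -5.94,  0.42]), array([0.16, 0.23, 0.21])) [0.54293 0.04969 0.20012] 22.9667
(array([ 1.63, -6.24,  0.9 ]), array([0.15, 0.3 , 0.15])) [0.54295 0.04977 0.20012] 23.5333
```

```bash
python3 -m pendant '[[0,0.0003,0,0,0],[0,0.0002,0,0,0],[0,0,0,0,0]]' >/dev/null; python3 f.py
python3 -m pendant '[[0,0.0003,0,0,0],[0,0,0,0,0]]' >/dev/null; python3 f.py
```

```text
(array([ 1.27, -7.27,  0.91]), array([0.14, 0.18, 0.12])) [0.54294 0.04989 0.2001 ] 24.1833
(array([ 1.13, -7.68,  0.81]), array([0.22, 0.17, 0.16])) [0.54296 0.05001 0.20008] 24.75
```

```bash
python3 -m pendant '[[0,0.0004,0,0,0],[0,0.0004,0,0,0],[0,0.0004,0,0,0],[0,0,0,0,0]]' >/dev/null; python3 f.py
python3 -m pendant '[[0,0.0003,0,0,0],[0,0.0002,0,0,0],[0,0,0,0,0]]' >/dev/null; python3 f.py
```

```text
(array([  1.56, -10.49,   1.36]), array([0.2 , 0.18, 0.15])) [0.54302 0.05038 0.20005] 25.4833
(array([  1.44, -11.15,   1.79]), array([0.11, 0.17, 0.14])) [0.54305 0.0505  0.20005] 26.1333
```

```bash
python3 -m pendant '[[0,0.0002,0,0,0],[0,0.0001,0,0,0],[0,0,0,0,0]]' >/dev/null; python3 f.py; python3 f.py
```

```text
(array([  1.69, -11.78,   1.9 ]), array([0.15, 0.13, 0.27])) [0.54306 0.05057 0.20003] 26.7833
(array([  1.39, -11.66,   1.96]), array([0.23, 0.17, 0.21])) [0.54306 0.05059 0.20003] 27.1833
```

Averaged load is about 11.7 N against a drag of 4.3 N, so about 7.4 N on the stop. Backing off gently.

```bash
python3 -m pendant '[[0,-0.0005,0,0,0],[0,-0.0005,0,0,0],[0,-0.001,0,0,0],[0,-0.001,0,0,0],[0,-0.002,0,0,0],[0,-0.005,0,0,0],[0,-0.01,0,0,0],[0,-0.01,0,0,0],[0,0,0,-0.03,0],[0,0,0,-0.035,0],[0,0,0,-0.035,0],[0,0,0,-0.035,0]]'
python3 -m pendant '[[0,0.03,0,0,0],[0,0.03,0,0,0],[0,0.02,0,0,0],[0,0,0,0,0],[0,0,0,0,0]]'
python3 - <<'E'
from h import *
o,R=st(); print(o["t"],o["eef_pos"].round(4))
p,d=bot.read_camera("wrist"); cv2.imwrite("pics/w8.png",p[0:300,160:480]); cv2.imwrite("pics/w8c.png",cv2.resize(p[0:240,220:440],None,fx=2.5,fy=2.5,interpolation=2))
mk=cv2.inRange(cv2.cvtColor(p,cv2.COLOR_BGR2HSV),(8,70,40),(30,255,255))>0
for r in range(20,300,20):
    c=np.where(mk[r,270:370])[0]+270
    if len(c)>5:
        a,b=[px2w("wrist",(q,r),z=.039) for q in (c.min(),c.max()+1)]
        print(r,c.min(),c.max(),a[:2].round(4),b[:2].round(4))
E
```

```text
t: 28.18
eef_pos: [0.5419, 0.0224, 0.3364]
tool_rot: [-0.001, 0.714, 0.7, -0.0]
contact_force: [0.6, -0.9, 0.6]
gripper_width: 0.001
grasp_force: 0.0
t: 28.6
eef_pos: [0.5437, 0.1038, 0.3351]
tool_rot: [-0.0, 0.713, 0.701, 0.0]
contact_force: [-0.6, -0.4, -0.4]
gripper_width: -0.003
grasp_force: 0.0
28.6 [0.5437 0.1038 0.3351]
100 303 330 [0.5337 0.1828] [0.5569 0.1823]
120 303 330 [0.5332 0.1668] [0.5568 0.1663]
140 304 329 [0.5335 0.1501] [0.5559 0.1496]
160 304 329 [0.5329 0.1327] [0.5557 0.1323]
180 304 329 [0.5323 0.1147] [0.5556 0.1142]
200 305 329 [0.5326 0.0959] [0.5555 0.0954]
220 305 328 [0.532  0.0763] [0.5544 0.0758]
```

View pics/w8c.png

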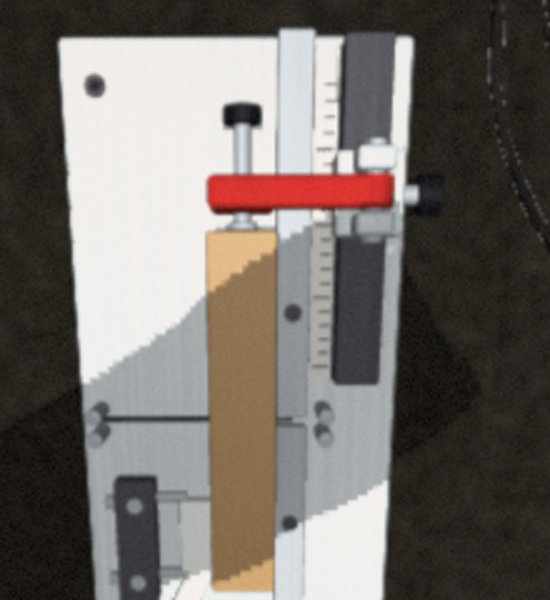

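The flag is level at crop (300,193), the bar's end is against the screw head at (242,225), and the bar lies square on the fence. The robot is clear, so I'll hand in.

```bash
python3 -c "
from station import bot
print(bot.hand_in())"
```

```text
the job is handed in; nothing more can be done
None
```

The job is handed in: the flag is down, the bar lies square on the fence against the screw head after a press of about 7.4 N over the shoe's drag, and the gripper is clear of everything.

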